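# Enrol an alarm tag: key in its number, then hold it over the reader

## Task

Enrol the new tag with the house alarm as user 27: on the keypad lying on the drawer unit press 2, then 7, then the enter key, one at a time and no other key. Then pick up the tag, carry it over the things standing in between without knocking any of them or the shoehorn, and present it to the reader: hold it flat and still in the air about 1 cm above the reader's mark, centred on it and with its long side along the mark's, never letting the tag touch the keypad. Finish while still holding it there, with tag and fingers clear of the keypad; do not put it down or let go.

Things in the scene. Friction and masses are not known exactly. Their poses are not given: they have to be found in the camera images.
- unit: White plastic drawer unit, fixed, 260 deep x 190 wide x 135 high (mm), two drawers with knobs on its front (-x) side, not used here. Origin: centre of its underside.
- keypad: White alarm keypad lying face up on the drawer unit, fixed: 196 long (x) x 106 wide (y), face 22 mm above its underside. Origin: centre of underside; +x points away from the user to the first key row, +y to the user's left. Twelve blank 16 mm keys, telephone layout: 1 2 3 / 4 5 6 / 7 8 9 / star 0 enter; rows at x = +75, +45, +15, -15 mm, columns at y = +30, 0, -30 mm.
- reader (a point): Centre of the tag reader's oblong mark (52 mm along y, 34 mm along x, flush), on the keypad's face at x = -62 mm, near the user's end. Axes as the keypad's: its y axis is the mark's long direction, z is up.
- key_2_top (a point): Centre of the top of key 2 (first row, middle), key up. All key tops stand 6 mm above the keypad's face; a key has 4 mm of travel and springs back; it takes about 1.6 N to start and 5 N to go fully down, and counts as pressed beyond 2.5 mm.
- key_7_top (a point): Centre of the top of key 7 (third row, left), key up.
- key_enter_top (a point): Centre of the top of the enter key (fourth row, right), key up.
- tag: Black plastic alarm tag lying flat on the cabinet top (z = 0) on the right, loose, about 30 g: body 44 long (x) x 32 wide (y) x 10 thick (z), with a 16 mm eyelet of 4 mm thickness projecting 12 mm further at the +x end (the eyelet is not part of the centring). Origin: centre of the body's underside, z up.
- vase: Blue ceramic vase, loose, 84 mm across at its widest, 160 high; stands somewhere in the row between the tag and the drawer unit. Origin: centre of its underside.
- paperweight: Green glass dome paperweight, loose, 74 mm across, 44 high; in the same row. Origin: centre of its underside.
- key_stand: Steel key hook stand, loose, round foot 100 mm across, post 204 high with four hooks reaching 44 mm out and two keys hung on it; in the same row. Origin: centre of its underside.
- shoehorn: Grey shoehorn with rubber tips, lying flat beyond the tag, loose, 206 long (x, from -110 to +96 mm), up to 42 wide, about 10 high. Origin: on its underside, where handle and blade meet.
- key_1 (a joint): Key 1 of the keypad (first (farthest) row, left): 0 up, 0.004 m fully down.
- key_2 (a joint): Key 2 of the keypad (first (farthest) row, middle): 0 up, 0.004 m fully down.
- key_3 (a joint): Key 3 of the keypad (first (farthest) row, right): 0 up, 0.004 m fully down.
- key_4 (a joint): Key 4 of the keypad (second row, left): 0 up, 0.004 m fully down.
- key_5 (a joint): Key 5 of the keypad (second row, middle): 0 up, 0.004 m fully down.
- key_6 (a joint): Key 6 of the keypad (second row, right): 0 up, 0.004 m fully down.
- key_7 (a joint): Key 7 of the keypad (third row, left): 0 up, 0.004 m fully down.
- key_8 (a joint): Key 8 of the keypad (third row, middle): 0 up, 0.004 m fully down.
- key_9 (a joint): Key 9 of the keypad (third row, right): 0 up, 0.004 m fully down.
- key_star (a joint): Key star of the keypad (fourth row (nearest the reader), left): 0 up, 0.004 m fully down.
- key_0 (a joint): Key 0 of the keypad (fourth row (nearest the reader), middle): 0 up, 0.004 m fully down.
- key_enter (a joint): Key enter of the keypad (fourth row (nearest the reader), right): 0 up, 0.004 m fully down.
Mind the look-alikes: they are no part of the job. What is meant by the tag is not orange, red or turquoise, and is the smaller of those in its own colour.

How it is judged:
By the outcome, as a careful person would: the job done as asked, in the order asked, and still so for the second after the job is handed in, while the arm keeps its last pose, push and grip.
It also fails if it takes over 67 s, if anything falls off the work surface, if the arm or the gripper's body presses on something with over 40 N, if the wrist force passes 120 N, or if a joint passes its speed limit or range.

## Robot

A 6-joint arm with a two-finger parallel gripper is mounted at the origin on the work surface. World frame = base frame: x ahead of the robot, y to its left, z up, the work surface at z = 0. Lengths are in m, angles in rad, forces in N, time in s.
With the tool pointing down it reaches from about 0.375 to 0.975 m from the base axis. Payload 3.8 kg.
Tool frame: the origin (TCP) lies midway between the tips of the shut fingers; the grasp point (between the pads) lies 19 mm behind it; z points along the fingers, y is the direction in which the jaws open and shut (so a half turn about z gives the same grasp; the last joint's range is limited). The gripper opens to 85 mm and grips with 20 to 120 N. Pads are 22 mm wide; open, the fingers measure 114 mm over their backs; the gripper's body (76 mm by 85 mm) begins 54 mm behind the grasp point. The pads swing forward as they close: fully open they stand 13 mm farther back than shut.
Start: joints at [-1.146, 0.264, 1.604, -0, 1.274, -0.037], TCP at [0.301, -0.604, 0.231] pointing down, gripper open.
Joint ranges: [-2.63, 2.63], [-0.94, 2.18], [0.31, 2.57], [-1.31, 4.45], [0, 2.66], [-2.55, 2.55]. Speed limits (rad/s): [2.57, 2.57, 3.14, 3.14, 3.14, 3.14].

## Interface

Orientations are given as a rotation vector (axis times angle).
In Python, from workcell import bot gives the robot as it stands.
- The arm moves only by the tool drive_tool, never from a script. Its argument "deltas" is a list of rows, each an object with "hand": the opening, from 0 (shut) to 1 (fully open); "offset": the shift along the world's x, y, z in cm, a list of three; "angular": the turn, a rotation vector about the world's x, y, z in degrees, a list of three. A call has 1 to 8 rows; each row is the pose to reach, as a shift and turn from the pose commanded when the call began; what a row does not reach only later rows make up. A row lasts 1/8 s, in which the tool goes at most 62.5 mm and 10.7 degrees, less where a joint would pass 70% of its speed; a pose out of reach is approached as far as the arm can. A call with a gripper value outside its range is refused whole. The fingers move at their own pace and stop on an object; "force" is the grip in N (left out, the last holds). Time passes only in rows, so rows that repeat a pose let the fingers close. It gives the time, the measured TCP pose, the force and the opening at its end, in the units of the state.
- bot.read_state(): the state, without advancing time (a new reading comes with each control period).
- bot.read_camera(name): name is "side" or "top"; returns a dict with "frame" (480x640x3 uint8, blue, green, red), "mtx" (3x3 intrinsics, pixels), "R" (3x3) and "t" (3): a world point X has camera coordinates R X + t. Camera axes: x right, y down, z forward; pixel columns grow to the right and rows downward; lengths in m; the calibration is good to about 2 mm. A picture is of the moment at which its call begins. There is no depth.
- bot.finish_job(): hands the job in, once; it reports no verdict.
The state is a dict: "time": time; "q": joint angles; "joint_vel": joint speeds; "joint_torque": joint torques, N m; "tool_pos": TCP position; "tcp_rot": TCP orientation; "wrist_force": force on the tool from outside, world axes, zero at the start; "torque": the same for the moment, N m; "width": opening from 0.0 (shut) to 1.0 (fully open).
Only numpy, scipy, OpenCV 4.12 (cv2) and the standard library are available. Lean on these libraries where they do the work, as an engineer would, in place of code of your own. Each camera call takes 0.05 s, during which the arm holds its last target. There are 200 camera calls.

## Working session

There is one attempt and no reset: what is moved stays moved. The work goes in short steps, Python scripts to look and compute and a tool call to move; the robot and the scene stay as the last step left them, time stands still between calls to the robot, and variables do not carry over. Pictures are saved under pics/ and viewed, about 8 in all and at most 12, crops included, and the job is handed in when it is done.

Besides the shell and the picture viewer there is one more tool, called after ">>>" as name([rows], argument=value, ...), one row to a line, values as JSON. drive_tool: Moves the arm, as the interface text tells. Its arguments: {"type":"object","properties":{"deltas":{"type":"array"},"force":{"type":"number"}},"required":["deltas"]}

```bash
mkdir -p pics; cat > h.py <<'E'
import numpy as np,cv2,json
from workcell import bot
def shot(n,fn=None):
    c=bot.read_camera(n)
    if fn: cv2.imwrite('pics/'+fn,c['frame']); np.savez('pics/'+fn[:-4]+'.npz',**c)
    return c
def ray(c,uv,z):
    K,R,t=[np.array(c[k]) for k in('mtx','R','t')]
    d=R.T@np.linalg.solve(K,[uv[0],uv[1],1.]);o=-R.T@t
    return o+d*(z-o[2])/d[2]
def proj(c,X):
    p=np.array(c['mtx'])@(np.array(c['R'])@np.array(X)+np.array(c['t']));return p[:2]/p[2]
E
python3 - <<'E'
from h import *
for n in('top','side'):
    c=shot(n,n+'0.png'); print(n,c['mtx'],-np.array(c['R']).T@c['t'],c['R'])
print(bot.read_state())
E
```

```text
top [[479.12637726   0.         317.09043123]
 [  0.         479.12637726 237.44837183]
 [  0.           0.           1.        ]] [ 0.47257682 -0.03350375  0.97423499] [[ 0.01939862 -0.99903703  0.03935361]
 [-0.99699788 -0.02228007 -0.07415406]
 [ 0.07495945 -0.03779698 -0.99647   ]]
side [[468.12871286   0.         314.55586795]
 [  0.         468.12871286 239.68611058]
 [  0.           0.           1.        ]] [0.4748223  0.61266994 0.98175312] [[-0.99697399 -0.07759316  0.00470845]
 [-0.06532495  0.80343164 -0.59180254]
 [ 0.04213692 -0.59031932 -0.80606922]]
{'time': 0.1, 'q': array([-1.14586201e+00,  2.64711269e-01,  1.60525929e+00,  1.32298466e-05,
        1.27367346e+00, -3.69022156e-02]), 'joint_vel': array([-0.0015084 , -0.00163414, -0.00323158,  0.00028267,  0.00035998,
        0.00138094]), 'joint_torque': array([ 1.22139489e-03, -5.16708219e+01, -3.68588340e+01, -1.22809124e-04,
        6.34480952e-03,  1.30724845e-05]), 'tool_pos': array([ 0.30050333, -0.60368054,  0.23005216]), 'tcp_rot': array([-3.05624374e+00, -7.18553867e-01,  6.01381791e-04]), 'wrist_force': array([-0.07614076, -0.49196889, -1.19706741]), 'torque': array([-0.02058195,  0.00881143, -0.05103538]), 'width': 1.00376619143156}
```

View pics/top0.png

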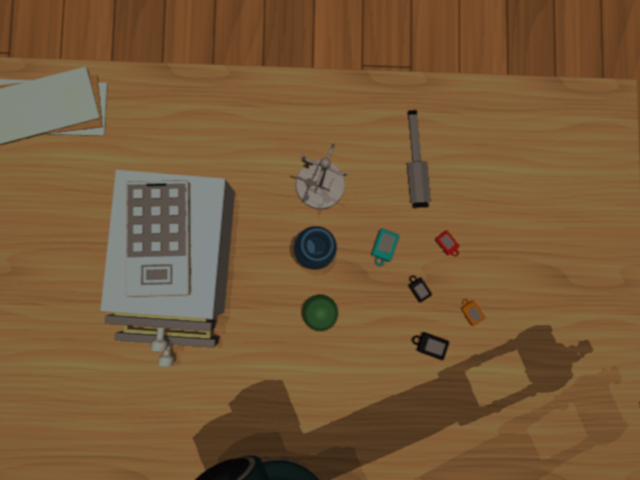

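View pics/side0.png

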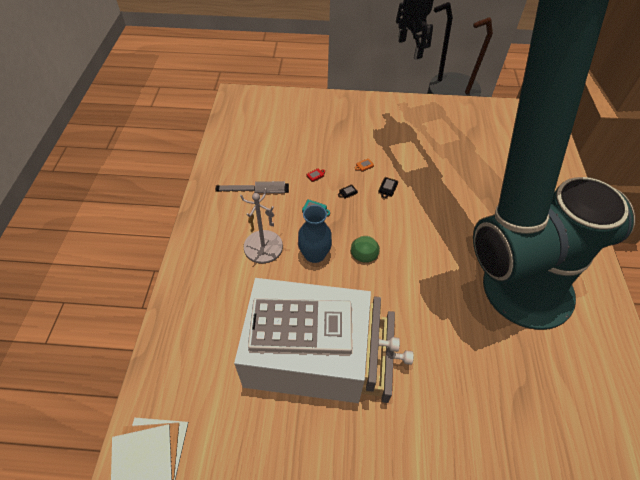

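Top view: candidates for "tag" are small black (420,289), large black (433,346), red (447,243), orange (472,313) and turquoise (386,246). The description picks the small black one at (420,289). The row is stand (320,185), vase (315,247), dome (320,312), and the keypad is around (157,237). I'll measure next and check with a crop.

```bash
cat > m.py <<'E'
from h import *
T=dict(np.load('pics/top0.npz'));S=dict(np.load('pics/side0.npz'))
def comps(c,mask,x0,y0,x1,y1,amin,amax):
    m=np.zeros(mask.shape,np.uint8);m[y0:y1,x0:x1]=mask[y0:y1,x0:x1]
    n,l,s,ce=cv2.connectedComponentsWithStats(m,connectivity=4)
    return [(ce[i],s[i,4],l==i) for i in range(1,n) if amin<=s[i,4]<=amax]
for nm,c,b in(('top',T,(128,182,186,256)),('side',S,(254,301,318,347))):
    g=cv2.cvtColor(c['frame'],cv2.COLOR_BGR2GRAY)
    sub=g[b[1]:b[3],b[0]:b[2]]
    th,_=cv2.threshold(sub,0,255,cv2.THRESH_OTSU)
    k=comps(c,(g>th).astype(np.uint8),*b,25,160)
    print(nm,th)
    for ce,a,_ in k: print(ce.round(1),a,ray(c,ce,.163)[:2].round(4))
# black tags
hsv=cv2.cvtColor(T['frame'],cv2.COLOR_BGR2HSV)
for nm,c,b in(('top',T,(405,270,455,365)),('side',S,(335,172,402,200))):
    g=c['frame'].max(2)
    for ce,a,m in comps(c,(g<60).astype(np.uint8),*b,30,900):
        cn=max(cv2.findContours(m.astype(np.uint8),0,2)[0],key=cv2.contourArea)
        print(nm,'tag',ce,a,ray(c,ce,.01)[:2].round(4),cv2.minAreaRect(np.float32([ray(c,p[0],.01)[:2]*1000 for p in cn])))
a=cv2.resize(T['frame'][265:365,395:495],(400,400),interpolation=cv2.INTER_CUBIC)
b=cv2.resize(T['frame'][170:305,100:235],(400,400),interpolation=cv2.INTER_CUBIC)
cv2.imwrite('pics/crop1.png',np.hstack([a,b]))
for nm,uv,z in(('vase',(315,247),.1),('dome',(320,312),.02),('standfoot',(320,186),.005),('horn lo',(421,206),.005),('horn hi',(412,111),.005)): print(nm,ray(T,uv,z).round(3))
E
python3 m.py
```

```text
top 105.0
[155.3 182.6] 107 [0.6205 0.2112]
[173.1 192.3] 75 [0.6047 0.1809]
[137. 193.] 80 [0.6019 0.2408]
[155.  192.9] 79 [0.6029 0.211 ]
[155.2 210.3] 79 [0.5733 0.2094]
[173.2 209.9] 82 [0.5747 0.1795]
[137. 211.] 80 [0.5715 0.2394]
[155.4 228.1] 84 [0.5433 0.2077]
[173.4 227.9] 86 [0.5443 0.1778]
[137.  228.9] 79 [0.5412 0.2381]
[173.4 245.7] 88 [0.5143 0.1765]
[137.  246.5] 84 [0.5117 0.2367]
[155.4 246. ] 87 [0.5131 0.2063]
side 151.0
[263.2 306.1] 49 [0.6057 0.1825]
[278.4 306.9] 55 [0.5756 0.182 ]
[293.6 307.1] 55 [0.546  0.1799]
[309.1 307.9] 48 [0.5155 0.1794]
[261.6 320.1] 54 [0.6043 0.2128]
[277.3 320.9] 53 [0.574  0.2121]
[292.6 321.1] 54 [0.5446 0.2102]
[308.5 321.6] 59 [0.5142 0.2087]
[260.2 334.6] 61 [0.6027 0.2429]
[276. 335.] 55 [0.5728 0.2414]
[291.7 335.6] 60 [0.5431 0.2403]
[307.5 336. ] 56 [0.5134 0.2387]
[269.2 346. ] 33 [0.5827 0.2643]
top tag [418.36363636 288.56060606] 198 [ 0.4462 -0.2768] ((446.3358154296875, -277.74981689453125), (46.790000915527344, 30.060546875), 34.49324035644531)
top tag [429.43229167 344.40625   ] 384 [ 0.3352 -0.2996] ((335.36041259765625, -298.2556457519531), (72.00457763671875, 39.22966766357422), 71.49445343017578)
side tag [387.16883117 189.01948052] 154 [ 0.3366 -0.2909] ((336.2806396484375, -294.9544372558594), (73.75845336914062, 39.58308029174805), 70.12782287597656)
side tag [346.23809524 193.0952381 ] 84 [ 0.4503 -0.2663] ((447.1620178222656, -266.7803039550781), (33.02351760864258, 45.48938751220703), 81.9073486328125)
vase [ 0.521 -0.063  0.1  ]
dome [ 0.397 -0.078  0.02 ]
standfoot [ 0.651 -0.074  0.005]
horn lo [ 0.615 -0.283  0.005]
horn hi [ 0.815 -0.263  0.005]
```

View pics/crop1.png

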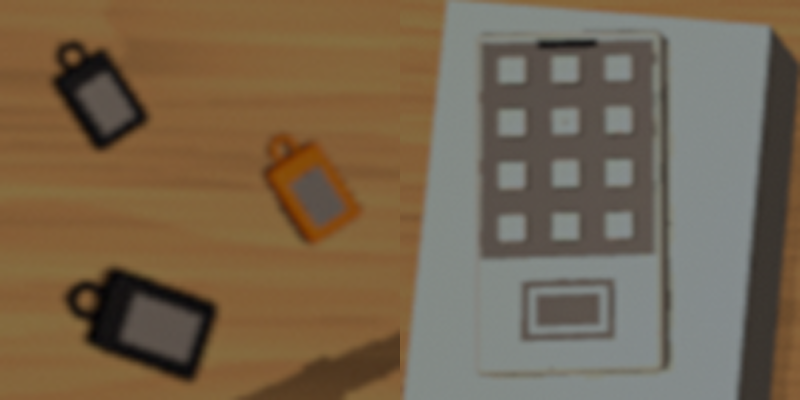

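Crop: the small black tag body centre is at crop (101,101), i.e. px (420.3,290.3), with its eyelet up-left. It is clearly smaller than the other black one, so the choice holds. The keypad layout is confirmed, with key 2 in the top row, middle. Now the exact fits.

```bash
cat > fit.py <<'E'
from h import *
T=dict(np.load('pics/top0.npz'));S=dict(np.load('pics/side0.npz'))
col=[30,0,-30]
kt=[[(137,193),(155,192.6),(173.1,192.3)],[(137,211),(155.2,210.3),(173.2,209.9)],[(137,228.9),(155.4,228.1),(173.4,227.9)],[(137,246.5),(155.4,246),(173.4,245.7)]]
ks=[[(260.2,334.6),(261.6,320.1),(263.2,306.1)],[(276,335),(277.3,320.9),(278.4,306.9)],[(291.7,335.6),(292.6,321.1),(293.6,307.1)],[(307.5,336),(308.5,321.6),(309.1,307.9)]]
loc=np.array([(75-30*r,col[c]) for r in range(4) for c in range(3)])/1000
res=[]
for c,k in((T,kt),(S,ks)):
    W=np.array([ray(c,p,.163)[:2] for r in k for p in r])
    a=loc-loc.mean(0);b=W-W.mean(0)
    th=np.arctan2((a[:,0]*b[:,1]-a[:,1]*b[:,0]).sum(),(a*b).sum())
    R=np.array([[np.cos(th),-np.sin(th)],[np.sin(th),np.cos(th)]])
    o=W.mean(0)-R@loc.mean(0);print(o.round(4),np.degrees(th).round(2),'resid',np.abs(W-o-loc@R.T).max().round(4));res.append((*o,th))
x,y,th=np.mean(res,0);R=np.array([[np.cos(th),-np.sin(th)],[np.sin(th),np.cos(th)]])
for n,l in(('2',(.075,0)),('7',(.015,.03)),('ent',(-.015,-.03)),('reader',(-.062,0))):print(n,(R@l+[x,y]).round(4))
print('tag',ray(T,(420.3,290.3),.007).round(4))
E
python3 fit.py
```

```text
[0.5282 0.2072] 2.8 resid 0.0005
[0.5293 0.2096] 2.53 resid 0.0005
2 [0.6037 0.2119]
7 [0.5423 0.2391]
ent [0.5152 0.1777]
reader [0.4668 0.2055]
tag [ 0.4426 -0.2815  0.007 ]
```

>>> drive_tool([
  {"hand": 0, "offset": [2, 4, 4], "angular": [0, 0, 8]},
  {"hand": 0, "offset": [4, 9, 8], "angular": [0, 0, 17]},
  {"hand": 0, "offset": [7, 15, 11], "angular": [0, 0, 26]},
  {"hand": 0, "offset": [10, 21, 11], "angular": [0, 0, 35]},
  {"hand": 0, "offset": [13, 27, 11], "angular": [0, 0, 44]},
  {"hand": 0, "offset": [15, 33, 11], "angular": [0, 0, 53]},
  {"hand": 0, "offset": [15, 38, 11], "angular": [0, 0, 62]},
  {"hand": 0, "offset": [15, 43, 11], "angular": [0, 0, 66]},
])

```text
time: 1.1
tool_pos: [0.4507, -0.1721, 0.3407]
tcp_rot: [-2.169, -2.272, -0.0]
wrist_force: [0.9, 0.7, 0.5]
width: 0.006
```

>>> drive_tool([
  {"hand": 0, "offset": [0, 6, 0], "angular": [0, 0, 0]},
  {"hand": 0, "offset": [0, 12, 0], "angular": [0, 0, 0]},
  {"hand": 0, "offset": [1, 18, 0], "angular": [0, 0, 0]},
  {"hand": 0, "offset": [4, 23, 0], "angular": [0, 0, 0]},
  {"hand": 0, "offset": [8, 28, -2], "angular": [0, 0, 0]},
  {"hand": 0, "offset": [12, 33, -5], "angular": [0, 0, 0]},
  {"hand": 0, "offset": [15.3, 38, -9], "angular": [0, 0, 0]},
  {"hand": 0, "offset": [15.3, 38.4, -13], "angular": [0, 0, 0]},
])

```text
time: 2.1
tool_pos: [0.6061, 0.2126, 0.2112]
tcp_rot: [2.17, 2.27, 0.006]
wrist_force: [1.0, -0.5, 0.4]
width: -0.005
```

>>> drive_tool([
  {"hand": 0, "offset": [0, 0, -1.5], "angular": [0, 0, 0]},
  {"hand": 0, "offset": [0, 0, -2.5], "angular": [0, 0, 0]},
  {"hand": 0, "offset": [0, 0, -2.5], "angular": [0, 0, 0]},
  {"hand": 0, "offset": [0, 0, -2.5], "angular": [0, 0, 0]},
])

```text
time: 2.6
tool_pos: [0.6048, 0.2092, 0.1888]
tcp_rot: [2.173, 2.266, 0.005]
wrist_force: [0.8, 0.5, 0.3]
width: 0.002
```

```bash
python3 - <<'E'
from h import *
s=bot.read_state();print(s['tool_pos'],s['wrist_force'])
t=shot('top','top1.png');d=shot('side','side1.png')
for n,c in(('t',t),('s',d)):print(n,proj(c,s['tool_pos']),proj(c,[.6037,.2119,.163]))
f=lambda c,u,v:cv2.resize(c['frame'][v-50:v+50,u-50:u+50],(400,400),interpolation=cv2.INTER_CUBIC)
cv2.imwrite('pics/crop2.png',np.hstack([f(t,155,200),f(d,262,320)]))
E
```

```text
[0.60483063 0.2092156  0.18879499] [0.81289043 0.52674571 0.31604189]
t [151.45266647 189.11966369] [154.47505704 192.40939626]
s [260.44615337 312.13795078] [262.00945285 319.67937422]
```

View pics/crop2.png

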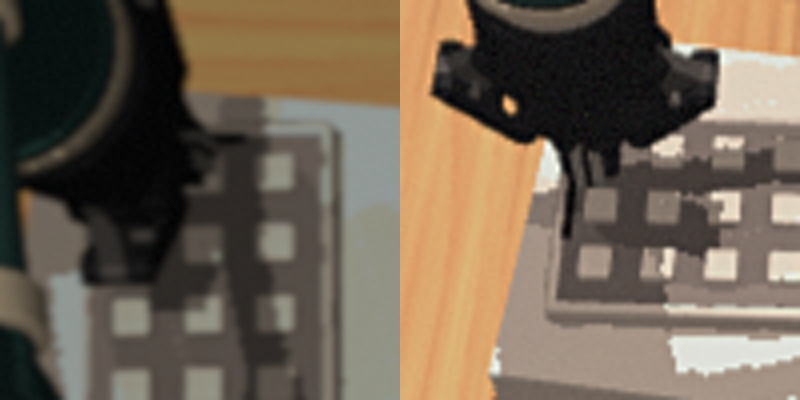

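>>> drive_tool([
  {"hand": 0, "offset": [0, 0.2, 0], "angular": [0, 0, 0]},
  {"hand": 0, "offset": [0, 0.2, -0.8], "angular": [0, 0, 0]},
  {"hand": 0, "offset": [0, 0.2, -1.7], "angular": [0, 0, 0]},
  {"hand": 0, "offset": [0, 0.2, -1.7], "angular": [0, 0, 0]},
  {"hand": 0, "offset": [0, 0.2, -1.7], "angular": [0, 0, 0]},
  {"hand": 0, "offset": [0, 0.2, -1.7], "angular": [0, 0, 0]},
])

```text
time: 3.45
tool_pos: [0.604, 0.2118, 0.1695]
tcp_rot: [2.173, 2.268, 0.0]
wrist_force: [-0.6, 0.8, -0.2]
width: 0.003
```

```bash
python3 - <<'E'
from h import *
for i in range(3):
    s=bot.read_state();print(s['tool_pos'],s['wrist_force']);bot.read_camera('top')
d=shot('side','side2.png');print(proj(d,s['tool_pos']))
f=lambda c,u,v:cv2.resize(c['frame'][v-40:v+40,u-40:u+40],(560,560),interpolation=cv2.INTER_CUBIC)
cv2.imwrite('pics/crop3.png',f(d,262,320))
E
```

```text
[0.6039605  0.21176892 0.16949276] [-0.56432751  0.78556603 -0.19878293]
[0.60399422 0.21179978 0.16961097] [0.42705483 0.57246225 0.78201761]
[0.60400271 0.21178248 0.16963855] [-0.57691417  0.31325384 -0.71936545]
[261.56422269 318.03881359]
```

View pics/crop3.png

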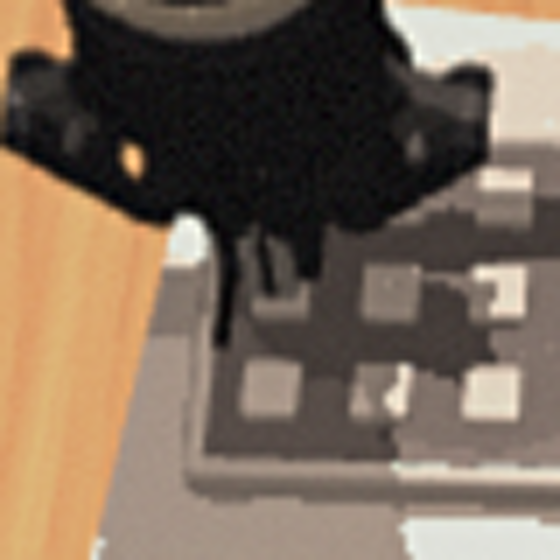

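>>> drive_tool([
  {"hand": 0, "offset": [0, 0, -0.4], "angular": [0, 0, 0]},
  {"hand": 0, "offset": [0, 0, -0.6], "angular": [0, 0, 0]},
  {"hand": 0, "offset": [0, 0, -0.8], "angular": [0, 0, 0]},
  {"hand": 0, "offset": [0, 0, -0.8], "angular": [0, 0, 0]},
  {"hand": 0, "offset": [0, 0, -0.8], "angular": [0, 0, 0]},
])

```text
time: 4.28
tool_pos: [0.6036, 0.2117, 0.1615]
tcp_rot: [-2.173, -2.269, 0.0]
wrist_force: [-3.1, -1.0, 2.9]
width: 0.001
```

>>> drive_tool([
  {"hand": 0, "offset": [0, 0, -0.15], "angular": [0, 0, 0]},
  {"hand": 0, "offset": [0, 0, -0.25], "angular": [0, 0, 0]},
  {"hand": 0, "offset": [0, 0, -0.25], "angular": [0, 0, 0]},
  {"hand": 0, "offset": [0, 0, -0.25], "angular": [0, 0, 0]},
])

```text
time: 4.78
tool_pos: [0.6038, 0.2117, 0.1591]
tcp_rot: [2.173, 2.269, 0.0]
wrist_force: [-1.2, -1.6, 5.4]
width: 0.002
```

>>> drive_tool([
  {"hand": 0, "offset": [0, 0, 1], "angular": [0, 0, 0]},
  {"hand": 0, "offset": [0, 0, 2.5], "angular": [0, 0, 0]},
  {"hand": 0, "offset": [-3, 1.4, 2.5], "angular": [0, 0, 0]},
  {"hand": 0, "offset": [-6.15, 2.74, 2.5], "angular": [0, 0, 0]},
  {"hand": 0, "offset": [-6.15, 2.74, 2.5], "angular": [0, 0, 0]},
  {"hand": 0, "offset": [-6.15, 2.74, 1.5], "angular": [0, 0, 0]},
  {"hand": 0, "offset": [-6.15, 2.74, 1], "angular": [0, 0, 0]},
  {"hand": 0, "offset": [-6.15, 2.74, 1], "angular": [0, 0, 0]},
])

```text
time: 5.78
tool_pos: [0.5422, 0.2385, 0.1676]
tcp_rot: [-2.174, -2.267, 0.003]
wrist_force: [0.4, -0.0, 0.2]
width: 0.003
```

>>> drive_tool([
  {"hand": 0, "offset": [0, 0, -0.4], "angular": [0, 0, 0]},
  {"hand": 0, "offset": [0, 0, -0.7], "angular": [0, 0, 0]},
  {"hand": 0, "offset": [0, 0, -0.9], "angular": [0, 0, 0]},
  {"hand": 0, "offset": [0, 0, -1], "angular": [0, 0, 0]},
  {"hand": 0, "offset": [0, 0, -1], "angular": [0, 0, 0]},
  {"hand": 0, "offset": [0, 0, -1], "angular": [0, 0, 0]},
])

```text
time: 6.52
tool_pos: [0.5426, 0.239, 0.1593]
tcp_rot: [2.173, 2.268, 0.001]
wrist_force: [-0.2, -1.9, 4.6]
width: -0.001
```

>>> drive_tool([
  {"hand": 0, "offset": [0, 0, 1], "angular": [0, 0, 0]},
  {"hand": 0, "offset": [0, 0, 2.5], "angular": [0, 0, 0]},
  {"hand": 0, "offset": [-1.4, -3, 2.5], "angular": [0, 0, 0]},
  {"hand": 0, "offset": [-2.7, -6.1, 2.5], "angular": [0, 0, 0]},
  {"hand": 0, "offset": [-2.7, -6.1, 2.5], "angular": [0, 0, 0]},
  {"hand": 0, "offset": [-2.7, -6.1, 1.5], "angular": [0, 0, 0]},
  {"hand": 0, "offset": [-2.7, -6.1, 1], "angular": [0, 0, 0]},
  {"hand": 0, "offset": [-2.7, -6.1, 1], "angular": [0, 0, 0]},
])

```text
time: 7.52
tool_pos: [0.5148, 0.1785, 0.1676]
tcp_rot: [-2.172, -2.269, 0.003]
wrist_force: [-0.2, -0.8, 0.6]
width: 0.003
```

>>> drive_tool([
  {"hand": 0, "offset": [0, 0, -0.4], "angular": [0, 0, 0]},
  {"hand": 0, "offset": [0, 0, -0.7], "angular": [0, 0, 0]},
  {"hand": 0, "offset": [0, 0, -0.9], "angular": [0, 0, 0]},
  {"hand": 0, "offset": [0, 0, -1], "angular": [0, 0, 0]},
  {"hand": 0, "offset": [0, 0, -1], "angular": [0, 0, 0]},
  {"hand": 0, "offset": [0, 0, -1], "angular": [0, 0, 0]},
])

```text
time: 8.28
tool_pos: [0.5155, 0.1784, 0.1592]
tcp_rot: [2.173, 2.269, 0.001]
wrist_force: [-0.8, 1.9, 4.9]
width: -0.001
```

>>> drive_tool([
  {"hand": 0, "offset": [0, 0, 5], "angular": [0, 0, 0]},
  {"hand": 0, "offset": [-1, 0, 10.5], "angular": [0, 0, 0]},
  {"hand": 0, "offset": [-3, -4, 15], "angular": [0, 0, 0]},
  {"hand": 0, "offset": [-6, -10, 15], "angular": [0, 0, -10]},
  {"hand": 0, "offset": [-8, -16, 15], "angular": [0, 0, -20]},
  {"hand": 0, "offset": [-8, -22, 15], "angular": [0, 0, -30]},
  {"hand": 0, "offset": [-8, -28, 15], "angular": [0, 0, -40]},
  {"hand": 0, "offset": [-8, -34, 15], "angular": [0, 0, -50]},
])

```text
time: 9.28
tool_pos: [0.4344, -0.1642, 0.3083]
tcp_rot: [2.931, 1.128, -0.0]
wrist_force: [1.2, 0.2, -0.3]
width: 0.004
```

```bash
python3 - <<'E'
from h import *
T=dict(np.load('pics/top0.npz'));S=dict(np.load('pics/side0.npz'))
# upsampled tag outline: not-wood mask (low saturation or dark), opened to remove the eyelet
for nm,c,(u0,v0,u1,v1),k in(('t',T,(400,268,440,308),24),('s',S,(332,180,364,204),16)):
    im=cv2.resize(c['frame'][v0:v1,u0:u1],None,fx=8,fy=8,interpolation=cv2.INTER_CUBIC)
    h=cv2.cvtColor(im,cv2.COLOR_BGR2HSV);r=im[:,:,2].astype(int)-im[:,:,0]
    thr=(np.median(r[:8])+np.percentile(r,5))/2
    m=((r<thr)).astype(np.uint8)
    full=m.copy()
    m=cv2.morphologyEx(cv2.morphologyEx(m,cv2.MORPH_CLOSE,np.ones((9,9))),cv2.MORPH_OPEN,cv2.getStructuringElement(2,(k*3,k*3)))
    cn=max(cv2.findContours(m,0,2)[0],key=cv2.contourArea)
    P=np.float32([ray(c,((p[0][0]+.5)/8-.5+u0,(p[0][1]+.5)/8-.5+v0),.008)[:2]*1000 for p in cn])
    print(nm,thr,cv2.contourArea(cn)/64,cv2.minAreaRect(P))
E
```

```text
t 40.0 307.2890625 ((444.8065185546875, -279.71185302734375), (44.11779022216797, 31.54372787475586), 34.189697265625)
s 51.0 158.8046875 ((449.1635437011719, -273.5198059082031), (54.165828704833984, 36.99750518798828), 32.565731048583984)
```

>>> drive_tool([
  {"hand": 0.65, "offset": [0.5, -6, -2], "angular": [0, 0, -4]},
  {"hand": 0.65, "offset": [1, -11.5, -5], "angular": [0, 0, -8]},
  {"hand": 0.65, "offset": [1, -11.5, -11], "angular": [0, 0, -8]},
  {"hand": 0.65, "offset": [1, -11.5, -17], "angular": [0, 0, -8]},
  {"hand": 0.65, "offset": [1, -11.5, -21], "angular": [0, 0, -8]},
  {"hand": 0.65, "offset": [1, -11.5, -24], "angular": [0, 0, -8]},
  {"hand": 0.65, "offset": [1, -11.5, -25], "angular": [0, 0, -8]},
  {"hand": 0.65, "offset": [1, -11.5, -25], "angular": [0, 0, -8]},
])

```text
time: 10.28
tool_pos: [0.4447, -0.2767, 0.0582]
tcp_rot: [-3.0, -0.93, 0.002]
wrist_force: [1.3, 0.3, 0.4]
width: 0.649
```

```bash
python3 - <<'E'
from h import *
t=shot('top','top3.png');d=shot('side','side3.png');s=bot.read_state();print(s['tool_pos'],s['tcp_rot'],s['width'])
f=lambda c,u,v:cv2.resize(c['frame'][v-40:v+40,u-40:u+40],(400,400),interpolation=cv2.INTER_CUBIC)
print(proj(t,s['tool_pos']),proj(d,s['tool_pos']),proj(d,[.445,-.279,0.005]))
cv2.imwrite('pics/crop4.png',np.hstack([f(t,420,289),f(d,347,193)]))
E
```

```text
[ 0.44623559 -0.27765689  0.06011829] [2.99868613e+00 9.30080724e-01 2.14363191e-03] 0.6511352501526904
[425.33791963 289.36510922] [349.00003514 177.61854408] [348.19856957 191.03334519]
```

View pics/crop4.png

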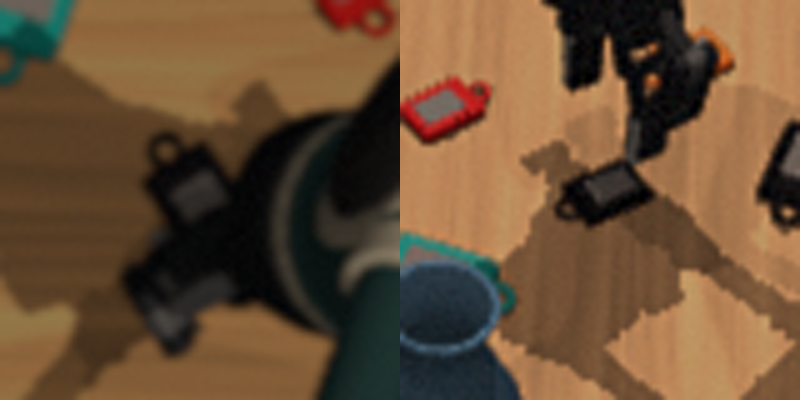

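>>> drive_tool([
  {"hand": 0.65, "offset": [-0.1, -0.1, -2], "angular": [0, 0, 0]},
  {"hand": 0.65, "offset": [-0.1, -0.1, -3.5], "angular": [0, 0, 0]},
  {"hand": 0.65, "offset": [-0.1, -0.1, -4.5], "angular": [0, 0, 0]},
  {"hand": 0.65, "offset": [-0.1, -0.1, -5], "angular": [0, 0, 0]},
  {"hand": 0.65, "offset": [-0.1, -0.1, -5], "angular": [0, 0, 0]},
  {"hand": 0.65, "offset": [-0.1, -0.1, -5], "angular": [0, 0, 0]},
])

```text
time: 11.12
tool_pos: [0.4446, -0.2781, 0.0092]
tcp_rot: [3.0, 0.93, 0.001]
wrist_force: [0.2, 0.3, -0.5]
width: 0.645
```

>>> drive_tool([
  {"hand": 0.65, "offset": [0, -0.1, -0.4], "angular": [0, 0, 0]},
  {"hand": 0.65, "offset": [0, -0.1, -0.75], "angular": [0, 0, 0]},
  {"hand": 0.65, "offset": [0, -0.1, -0.75], "angular": [0, 0, 0]},
  {"hand": 0.5, "offset": [0, -0.1, -0.75], "angular": [0, 0, 0]},
  {"hand": 0.4, "offset": [0, -0.1, -0.75], "angular": [0, 0, 0]},
  {"hand": 0.3, "offset": [0, -0.1, -0.75], "angular": [0, 0, 0]},
  {"hand": 0.2, "offset": [0, -0.1, -0.75], "angular": [0, 0, 0]},
  {"hand": 0.2, "offset": [0, -0.1, -0.75], "angular": [0, 0, 0]},
], force=30)

```text
time: 12.12
tool_pos: [0.4445, -0.2791, 0.0015]
tcp_rot: [3.0, 0.93, 0.001]
wrist_force: [-0.6, 0.0, 1.8]
width: 0.366
```

>>> drive_tool([
  {"hand": 0, "offset": [0, 0, 0], "angular": [0, 0, 0]},
  {"hand": 0, "offset": [0, 0, 0], "angular": [0, 0, 0]},
  {"hand": 0, "offset": [0, 0, 2], "angular": [0, 0, 0]},
  {"hand": 0, "offset": [0, 0, 6], "angular": [0, 0, 0]},
  {"hand": 0, "offset": [0, 0, 10], "angular": [0, 0, 0]},
  {"hand": 0, "offset": [0, 0, 14], "angular": [0, 0, 0]},
  {"hand": 0, "offset": [0, 0, 17], "angular": [0, 0, 0]},
  {"hand": 0, "offset": [0, 0, 18], "angular": [0, 0, 0]},
], force=40)

```text
time: 13.12
tool_pos: [0.445, -0.2794, 0.183]
tcp_rot: [2.998, 0.93, 0.003]
wrist_force: [-0.3, -0.5, -0.6]
width: 0.36
```

```bash
python3 - <<'E'
from h import *
d=shot('side','side4.png');s=bot.read_state();print(s['tool_pos'],s['tcp_rot'],s['width'],proj(d,s['tool_pos']))
u,v=proj(d,s['tool_pos']).astype(int)
cv2.imwrite('pics/crop5.png',cv2.resize(d['frame'][v-40:v+40,u-40:u+40],(560,560),interpolation=cv2.INTER_CUBIC))
E
```

```text
[ 0.44501162 -0.27941685  0.18317144] [2.99847513e+00 9.29896396e-01 2.75596797e-03] 0.36217640412916785 [352.66865712 142.71027242]
```

View pics/crop5.png

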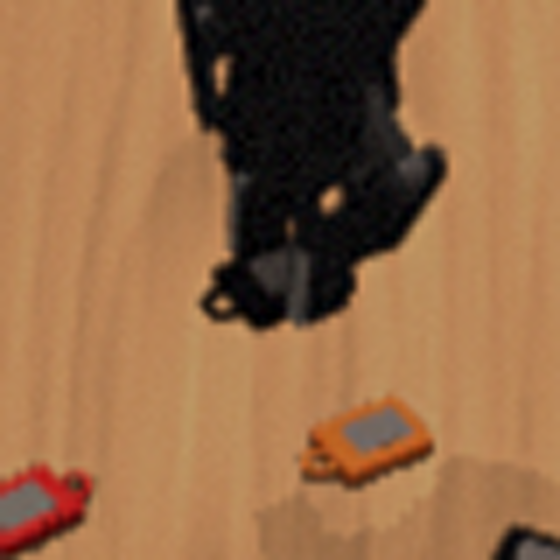

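>>> drive_tool([
  {"hand": 0, "offset": [0, 0, 4], "angular": [0, 0, 0]},
  {"hand": 0, "offset": [0, 0, 8], "angular": [0, 0, 0]},
  {"hand": 0, "offset": [0, 0, 12], "angular": [0, 0, 0]},
  {"hand": 0, "offset": [0, 2, 13], "angular": [0, 0, 0]},
  {"hand": 0, "offset": [-1, 6, 13], "angular": [0, 0, 6]},
  {"hand": 0, "offset": [-2, 10.5, 13], "angular": [0, 0, 14]},
  {"hand": 0, "offset": [-2, 15, 13], "angular": [0, 0, 22]},
  {"hand": 0, "offset": [-2, 19.5, 13], "angular": [0, 0, 30]},
])

```text
time: 14.18
tool_pos: [0.4225, -0.0814, 0.3083]
tcp_rot: [-2.651, -1.679, 0.004]
wrist_force: [1.0, 0.1, -0.1]
width: 0.357
```

>>> drive_tool([
  {"hand": 0, "offset": [0, 4.5, 0], "angular": [0, 0, 8]},
  {"hand": 0, "offset": [0, 9, 0], "angular": [0, 0, 16]},
  {"hand": 0, "offset": [1, 13.5, 0], "angular": [0, 0, 24]},
  {"hand": 0, "offset": [2, 18, 0], "angular": [0, 0, 28]},
  {"hand": 0, "offset": [3, 22.5, -1], "angular": [0, 0, 28.2]},
  {"hand": 0, "offset": [4, 26.5, -3], "angular": [0, 0, 28.2]},
  {"hand": 0, "offset": [4.2, 29, -6], "angular": [0, 0, 28.2]},
  {"hand": 0, "offset": [4.2, 29, -8], "angular": [0, 0, 28.2]},
])

```text
time: 15.18
tool_pos: [0.4631, 0.2078, 0.2264]
tcp_rot: [-2.163, -2.273, 0.009]
wrist_force: [-0.4, -0.7, -0.2]
width: 0.367
```

>>> drive_tool([
  {"hand": 0, "offset": [0, 0, 0], "angular": [0, 0, 0]},
  {"hand": 0, "offset": [0, 0, 0], "angular": [0, 0, 0]},
  {"hand": 0, "offset": [0, 0, 0], "angular": [0, 0, 0]},
])

```text
time: 15.55
tool_pos: [0.4667, 0.2061, 0.2322]
tcp_rot: [2.169, 2.271, 0.002]
wrist_force: [0.3, 0.4, -0.4]
width: 0.357
```

>>> drive_tool([
  {"hand": 0, "offset": [0, 0, -1], "angular": [0, 0, 0]},
  {"hand": 0, "offset": [0, 0, -2.5], "angular": [0, 0, 0]},
  {"hand": 0, "offset": [0, 0, -3.5], "angular": [0, 0, 0]},
  {"hand": 0, "offset": [0, 0, -4.5], "angular": [0, 0, 0]},
  {"hand": 0, "offset": [0, 0, -5.5], "angular": [0, 0, 0]},
  {"hand": 0, "offset": [0, 0, -6], "angular": [0, 0, 0]},
  {"hand": 0, "offset": [0, 0, -6], "angular": [0, 0, 0]},
  {"hand": 0, "offset": [0, 0, -6], "angular": [0, 0, 0]},
])

```text
time: 16.55
tool_pos: [0.4666, 0.2062, 0.1717]
tcp_rot: [2.169, 2.272, 0.001]
wrist_force: [0.8, 0.6, -0.3]
width: 0.358
```

```bash
python3 - <<'E'
from h import *
t=shot('top','top5.png');d=shot('side','side5.png');s=bot.read_state();print(s['tool_pos'],s['tcp_rot'],s['width'])
out=[]
a=np.radians(92.66);ex=np.array([np.cos(a),np.sin(a),0]);ey=np.array([-ex[1],ex[0],0])
for c in(t,d):
    B=s['tool_pos']-[0,0,.0015];u,v=proj(c,B).astype(int);k=7 if c is d else 5;h=40
    im=cv2.resize(c['frame'][v-h:v+h,u-h:u+h],(80*k,80*k),interpolation=cv2.INTER_CUBIC)
    raw=im.copy()
    if c is d: cv2.imwrite('pics/crop6.png',raw)
    for sx,sy in((1,1),(1,-1),(-1,-1),(-1,1)):
        for z,cl in((0,(0,0,255)),(.01,(0,255,0))):
            p=proj(c,B+sx*.022*ex+sy*.016*ey+[0,0,z]);cv2.circle(im,tuple(((p-[u-h,v-h]+.5)*k).astype(int)),3,cl,-1)
            q=np.array([.4668,.2055,.157])+sx*.026*ex+sy*.017*ey;q=proj(c,q);cv2.circle(im,tuple(((q-[u-h,v-h]+.5)*k).astype(int)),3,(255,0,0),-1)
    out.append(cv2.resize(im,(400,400)) )
cv2.imwrite('pics/crop7.png',np.hstack(out))
E
```

```text
[0.46662601 0.20626733 0.17182152] [2.16895773e+00 2.27212463e+00 1.41485922e-03] 0.3626425973137081
```

View pics/crop7.png

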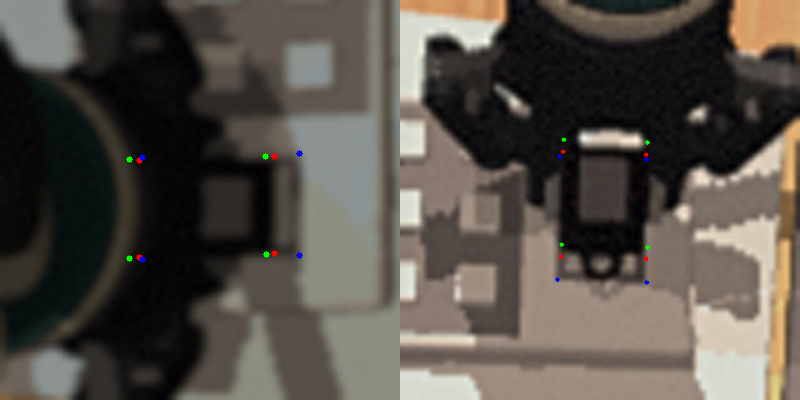

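View pics/crop6.png

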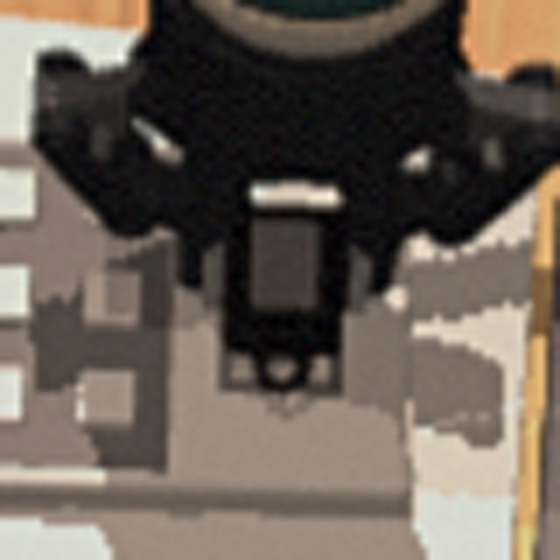

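```bash
python3 - <<'E'
from h import *
t=dict(np.load('pics/top5.npz'));d=dict(np.load('pics/side5.npz'))
TP=np.array([.4666,.2062,.1717]);B=TP-[0,0,.0015]
a=np.radians(92.66);ex=np.array([np.cos(a),np.sin(a),0]);ey=np.array([-ex[1],ex[0],0])
for n,c in(('side',d),('top',t)):
    g=cv2.GaussianBlur(c['frame'],(1,1),0).max(2).astype(np.float32)
    print(n,'long dir at top plane, along x_tag mm from -32..34')
    for off in(-.012,-.010,.010,.012):
        ss=np.arange(-.034,.036,.002)
        p=np.float32([proj(c,B+[0,0,.01]+s*ex+off*ey) for s in ss])
        v=cv2.remap(g,p[:,0],p[:,1],cv2.INTER_LINEAR).ravel()
        print(off*1e3,' '.join(f'{int(s*1e3)}:{int(x)}' for s,x in zip(ss,v)))
    print('across')
    for off in((-.016,-.01,.01,.016)):
        ss=np.arange(-.026,.027,.002)
        p=np.float32([proj(c,B+[0,0,.01]+s*ey+off*ex) for s in ss])
        v=cv2.remap(g,p[:,0],p[:,1],cv2.INTER_LINEAR).ravel()
        print(off*1e3,' '.join(f'{int(s*1e3)}:{int(x)}' for s,x in zip(ss,v)))
E
```

```text
side long dir at top plane, along x_tag mm from -32..34
-12.0 -34:14 -32:15 -30:18 -27:16 -25:18 -23:28 -21:29 -19:17 -17:10 -15:14 -13:17 -11:9 -9:11 -7:10 -5:13 -3:15 -1:15 0:15 2:12 4:19 6:15 8:8 10:9 12:11 14:10 16:13 18:16 20:16 22:8 24:27 26:86 28:124 30:131 32:113 34:88
-10.0 -34:19 -32:13 -30:13 -27:20 -25:60 -23:111 -21:110 -19:63 -17:24 -15:16 -13:28 -11:35 -9:35 -7:34 -5:32 -3:36 -1:36 0:36 2:36 4:39 6:36 8:35 10:28 12:18 14:13 16:12 18:15 20:16 22:11 24:24 26:67 28:103 30:118 32:105 34:84
10.0 -34:17 -32:16 -30:12 -27:23 -25:87 -23:207 -21:228 -19:138 -17:46 -15:12 -13:12 -11:19 -9:20 -7:18 -5:16 -3:14 -1:14 0:17 2:19 4:16 6:11 8:16 10:14 12:17 14:12 16:11 18:9 20:9 22:6 24:31 26:114 28:134 30:131 32:103 34:72
12.0 -34:19 -32:18 -30:11 -27:26 -25:93 -23:213 -21:231 -19:135 -17:43 -15:16 -13:8 -11:9 -9:10 -7:8 -5:8 -3:5 -1:7 0:14 2:12 4:9 6:7 8:7 10:10 12:13 14:7 16:7 18:2 20:13 22:5 24:16 26:69 28:79 30:77 32:66 34:60
across
-16.0 -26:16 -24:16 -22:18 -20:18 -18:16 -16:16 -14:15 -12:14 -10:16 -8:26 -6:26 -4:29 -2:29 0:29 1:30 3:26 5:26 7:18 9:12 11:16 13:11 15:11 17:17 19
[... 1377 characters left out ...]
2 18:13 20:26 22:43 24:58 26:57 28:35 30:21 32:19 34:17
across
-16.0 -26:86 -24:87 -22:85 -20:84 -18:79 -16:58 -14:24 -12:6 -10:12 -8:28 -6:35 -4:36 -2:36 0:34 1:34 3:35 5:35 7:33 9:21 11:8 13:14 15:41 17:72 19:83 21:85 23:87 25:89
-10.0 -26:68 -24:68 -22:57 -20:42 -18:34 -16:19 -14:5 -12:5 -10:19 -8:37 -6:46 -4:46 -2:45 0:46 1:46 3:47 5:46 7:42 9:26 11:8 13:6 15:14 17:30 19:39 21:51 23:65 25:75
10.0 -26:5 -24:6 -22:5 -20:7 -18:6 -16:3 -14:5 -12:6 -10:6 -8:7 -6:6 -4:4 -2:5 0:6 1:4 3:6 5:8 7:7 9:5 11:6 13:6 15:5 17:6 19:5 21:6 23:5 25:6
16.0 -26:4 -24:5 -22:5 -20:9 -18:10 -16:10 -14:10 -12:12 -10:11 -8:13 -6:12 -4:13 -2:13 0:12 1:13 3:12 5:13 7:11 9:11 11:12 13:9 15:7 17:6 19:4 21:3 23:6 25:5
```

>>> drive_tool([
  {"hand": 0, "offset": [0, -0.05, -0.15], "angular": [0, 0, 0]},
  {"hand": 0, "offset": [0, -0.05, -0.3], "angular": [0, 0, 0]},
  {"hand": 0, "offset": [0, -0.05, -0.3], "angular": [0, 0, 0]},
  {"hand": 0, "offset": [0, -0.05, -0.3], "angular": [0, 0, 0]},
  {"hand": 0, "offset": [0, -0.05, -0.3], "angular": [0, 0, 0]},
  {"hand": 0, "offset": [0, -0.05, -0.3], "angular": [0, 0, 0]},
])

```text
time: 17.4
tool_pos: [0.4663, 0.2056, 0.1683]
tcp_rot: [-2.169, -2.272, -0.0]
wrist_force: [0.1, -0.6, -0.9]
width: 0.359
```

```bash
python3 - <<'E'
from h import *
s=bot.read_state();print(s['tool_pos'],s['tcp_rot'],s['width'],s['wrist_force'],np.abs(s['joint_vel']).max())
d=shot('side','side6.png')
cv2.imwrite('pics/fin.png',d['frame'])
E
```

```text
[0.46628121 0.2056371  0.16830926] [-2.16930908e+00 -2.27236223e+00 -7.67135606e-05] 0.3592054711046742 [ 0.11263861 -0.57337142 -0.87437837] 0.0021445992170903714
```

View pics/fin.png

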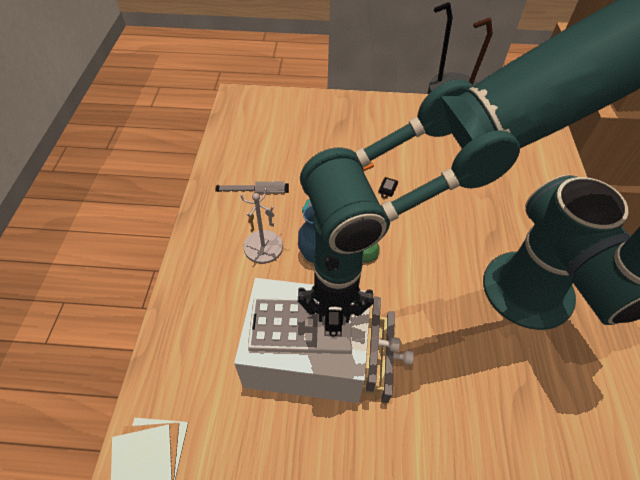

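The final view shows the tag held over the reader at about (334,320). The stand, vase, dome and shoehorn are where they started, as far as they are visible. I'm handing the job in.

```bash
python3 -c "
from h import *
print(bot.finish_job())"
```

```text
the job is handed in; nothing more can be done
None
```

I pressed 2, 7 and enter, carried the small black tag over the row, and handed the job in at about 17.5 s with the tag still held over the reader.

- **Keys:** each key was pressed once, in order, with the shut fingers. The key joints cannot be read back, so the presses are inferred. The wrist force read 5.4, 4.6 and 4.9 N with the tip about 3.8 mm below the key tops; a key counts beyond 2.5 mm and bottoms out at 5 N.
- **Final pose:** the tool is at (0.4663, 0.2056, 0.1683) against a reader estimate of (0.4668, 0.2055). The tag's underside is about 1 cm above the face, and its long side is along the mark's to within a fraction of a degree. The arm is still, and the wrist force shows no contact.
- **Checks that disagreed:** the two cameras differ by about 1 to 2.5 mm on the keypad, so I used their mean. In the side view the two tag ends gave opposite offsets of about 3 mm each. That fits rounded edges, and taken together they put the tag within about 1 mm of centre. That centring was measured just before the last 3 mm descent and 0.5 mm sideways shift, not after.
- **Surroundings:** in the last picture the stand and shoehorn are where they started. The vase and paperweight are partly hidden behind the arm, but what shows of them is also in place.

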